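# Close up the rider train on the shuttlecock test rail

### The arm

A 7-joint arm with a two-finger parallel gripper is mounted at the origin on the work surface. World frame = base frame: x ahead of the robot, y to its left, z up, the work surface at z = 0. Lengths are in m, angles in rad, forces in N, time in s.
With the tool pointing down it reaches from about 0.4 to 0.875 m from the base axis. Payload 19.3 kg.
Tool frame: the origin (TCP) lies midway between the tips of the shut fingers; the grasp point (between the pads) lies 19 mm behind it; z points along the fingers, y is the line along which they close (so a half turn about z gives the same grasp; the last joint's range is limited). The gripper opens to 85 mm and grips with 20 to 120 N. Pads are 22 mm wide; open, the fingers measure 114 mm over their backs; the gripper's body (76 mm by 85 mm) begins 54 mm behind the grasp point. The pads swing forward as they close: fully open they stand 13 mm farther back than shut.
Start: joints at [-1.198, 0.521, -0.036, 1.599, 0.021, 1.021, -0.113], TCP at [0.268, 0.565, 0.231] pointing down, gripper open.
Joint ranges: [-2.91, 2.91], [-0.3, 2.13], [-1.5, 1.42], [0.17, 2.43], [-1.26, 4.41], [0.16, 1.93], [-2.52, 2.52]. Speed limits (rad/s): [1.89, 1.89, 2.39, 2.39, 3.01, 3.01, 3.01].

### API

Orientations are given as [roll, pitch, yaw] about the fixed x, y, z axes, in that order (R = Rz(yaw) Ry(pitch) Rx(roll)).
In Python, from workcell import * gives the robot as it stands. The module is installed in compiled form; this text tells all that it offers.
- The arm moves only by the tool play_rows, never from a script. Its argument "deltas" is a list of rows, each a list of 7 numbers: the shift along the tool's x, y, z in units of 500 mm (1.0 is 500 mm), then the turn, a rotation vector about the tool's x, y, z in units of 120 degrees (1.0 is 120 degrees), then the closure, from 0 (fully open) to 1 (shut). A call has 1 to 10 rows; each row is the pose to reach, as a shift and turn from the pose commanded when the call began, along the tool's axes at that moment; what a row does not reach only later rows make up. A row lasts 1/10 s, in which the tool goes at most 50 mm and 8.59 degrees, less where a joint would pass 70% of its speed; a pose out of reach is approached as far as the arm can. A call with a number of a shift or a turn outside -1 to 1 is refused whole. A call with a gripper value outside its range is refused whole. The fingers move at their own pace and stop on an object; "newtons" is the grip in N (left out, the last holds). Time passes only in rows, so rows that repeat a pose let the fingers close. It gives the time, the measured TCP pose, the force, the opening and the grip force at its end, in the units of the state.
- observe(): the state, without advancing time (a new reading comes with each control period).
- grab_frame(name): name is "scene" or "top" or "wrist"; returns the picture (480x640x3 uint8, red, green, blue); there is no depth.
- get_calibration(name): a dict with "fovy" (degrees; the focal length in pixels is half the picture's height over the tangent of half this angle, whatever the lens; pixels are square), "cx", "cy" (the principal point, pixels), "xyz" and "rotation" of the camera in the world. Camera axes: x right, y down, z forward; pixel columns grow to the right and rows downward; lengths in m; the calibration is good to about 2 mm. A picture is of the moment at which its call begins: read the wrist's pose just before it. get_calibration takes no time and is no camera call; for the wrist camera it gives the pose at the moment of the call.
- job_done(): hands the job in; it is judged then, once.
The state is a dict: "clock": time; "qpos": joint angles; "qd": joint speeds; "joint_efforts": joint torques, N m; "position": TCP position; "tool_rot": TCP orientation; "force": force on the tool from outside, world axes, zero at the start; "moment": the same for the moment, N m; "grip_width": finger opening in m; "finger_force": force on a finger pad.
Only numpy, scipy, OpenCV 4.12 (cv2) and the standard library are available. Lean on these libraries where they do the work, as an engineer would, in place of code of your own. Each camera call takes 0.05 s, during which the arm holds its last target. There are 200 camera calls.

### The job

Using only the fingertips, push the whole row of touching rider blocks along the aluminium rail as one train, from behind its last block, until the front block with the shuttlecock is fully home against the end stop and the row has no gaps. Then push the flat catch bar beside the rail round behind the last block, until it lies fully across the rail. Never grip or lift a block or let the row come apart, leave the other things on the bench where they are, and finish clear of everything.

Things in the scene. Friction and masses are not known exactly. Their poses are not given: they have to be found in the camera images.
- rail: Aluminium channel rail fixed to the bench, 420 mm long (its y axis), 61 mm wide (its x axis), turned by up to 0.3 rad. Origin at the centre of its underside, on the bench. Channel floor 10 mm above the bench; side lips 5 mm thick, tops 24 mm above the bench, 51 mm apart inside. The -y end is open. A bracket under the catch, 26 mm high, reaches out to x = +57 mm at y = -24 to +6 mm.
- stop_face (a point): Centre of the upper edge of the end stop's face, 45 mm above the bench, at rail y = +190 mm. The stop is a bright steel block 61 mm wide and 20 mm long that closes the rail's +y end.
- home_rear (a point): Point on the channel floor's centre line at rail x = 0, y = 0 (10 mm above the bench): where the rear face of the last block lies once the row is fully home. The row starts 80 to 130 mm short of it, to its -y side.
- lead: Front block of the row, nearest the end stop: black plastic, 48 mm wide, 70 mm long along the rail, 30 mm high, with an upright feather shuttlecock (skirt about 65 mm in diameter, top about 115 mm above the block's underside) fixed on it. About 160 g. Origin at the centre of the underside, axes parallel to the rail's; fully home it is at rail y = 155 mm.
- rider1: Black plastic block next behind the front one, sliding in the channel: 48 mm wide across the rail, 40 mm long along it, 30 mm high, with a brass thumbscrew head 18 mm in diameter on top (16 mm above the block). About 100 g. Origin at the centre of the underside, axes parallel to the rail's. Fully home at rail y = 100 mm.
- rider2: Black plastic block second behind the front one, sliding in the channel: 48 mm wide across the rail, 40 mm long along it, 30 mm high, with a brass thumbscrew head 18 mm in diameter on top (16 mm above the block). About 100 g. Origin at the centre of the underside, axes parallel to the rail's. Fully home at rail y = 60 mm.
- rider3: Black plastic block at the tail of the row, sliding in the channel: 48 mm wide across the rail, 40 mm long along it, 30 mm high, with a brass thumbscrew head 18 mm in diameter on top (16 mm above the block). About 100 g. Origin at the centre of the underside, axes parallel to the rail's. Its -y face is the rear of the row. Fully home at rail y = 20 mm.
- catch (a joint): Angle of the catch bar about its upright pivot (rad), clockwise positive from above. 0: swung out from the rail's +x side; 0.83: parallel to the rail, pointing to its -y; 2.4: end position, square across the rail, 4 mm behind the home row. Starts at 0 to 0.6, light friction (0.03 N m), stays where left. In rail axes the bar points along (cos t, sin t), t = 5.54 rad - angle.
- catch_pivot (a point): Point on the pivot axis of the catch at half the bar's height, 40 mm above the bench; in the rail's frame x = +45 mm, y = -9 mm. The hub is 18 mm in diameter.
- catch_tip (a point): Free end of the catch bar, 88 mm from the pivot, at half the bar's height. The bar is plain flat steel, 10 mm thick, from 28 to 52 mm above the bench, so it passes over the lips.
- stand: Bystander: dark wooden block 85 x 170 x 45 mm with two shuttlecocks standing on it, about 125 mm high in all. Origin at the centre of the underside. Leave alone.
- sensor: Bystander: red instrument box lying flat, 75 x 130 mm and 50 mm high, with a short steel stud on one end. Origin at the centre of the underside. Leave alone.
- weight: Bystander: brass laboratory weight, 38 mm in diameter, 50 mm high. Origin at the centre of the underside. Leave alone.
Not all that is in view belongs to the job. Leave any turquoise look-alike of the rider2 alone. Leave any blue or turquoise look-alike of the rider3 alone.

How it is judged:
By the outcome, as a careful person would: the job done as asked, in the order asked, and still so for the second after the job is handed in, with the robot touching nothing.
It also fails if it takes over 56 s, if anything falls off the work surface, if the arm or the gripper's body presses on something with over 40 N, if the wrist force passes 120 N, or if a joint passes its speed limit or range.

## Working session

There is one attempt and no reset: what is moved stays moved. The work goes in short steps, Python scripts to look and compute and a tool call to move; the robot and the scene stay as the last step left them, time stands still between calls to the robot, and variables do not carry over. Pictures are saved under pics/ and viewed, at most 10 in all, crops included, and the job is handed in when it is done.

Besides the shell and the picture viewer there is one more tool, called after "Emit:" as name(argument=value, ...), one argument or row to a line, values as JSON. play_rows: Moves the arm, as the interface text tells. Its arguments: {"type":"object","properties":{"deltas":{"type":"array"},"newtons":{"type":"number"}},"required":["deltas"]}

```bash
mkdir -p pics
python3 - <<'E'
from workcell import *
import cv2
s=observe();print(s)
for n in("scene","top"):
    c=get_calibration(n);print(n,c)
    cv2.imwrite(f"pics/{n}0.png",grab_frame(n)[:,:,::-1])
E
```

```text
{'clock': 0.0, 'qpos': array([-1.19816459,  0.52203529, -0.03634547,  1.60000809,  0.02120776,
        1.02112258, -0.11278903]), 'qd': array([ 4.22874922e-04,  6.94344321e-05, -1.94431308e-03,  1.56726128e-03,
       -4.47907725e-04,  1.79246564e-03, -1.44880271e-04]), 'joint_efforts': array([ 7.80618593e-04, -9.27125144e+01,  1.98032230e+00, -3.69931948e+01,
        1.78771693e-02,  8.26828385e-03,  3.27617545e-05]), 'position': array([0.26768933, 0.56438441, 0.23071225]), 'tool_rot': array([-3.14040760e+00,  8.36229845e-05,  2.69878168e+00]), 'force': array([-1.14326511,  0.12146159,  0.05487414]), 'moment': array([-0.02018318,  0.03231548,  0.02680434]), 'finger_force': 0.0, 'grip_width': 0.08545975009232418}
scene {'fovy': 50.02057054722138, 'cx': 321.95582693809916, 'cy': 237.98114829587524, 'xyz': array([ 1.32042464, -0.08897387,  0.53021788]), 'rotation': array([-2.16191353, -0.02085797,  1.40033368])}
top {'fovy': 49.662854122108364, 'cx': 323.4075312858716, 'cy': 235.91714628716744, 'xyz': array([0.45035845, 0.047932  , 0.87078594]), 'rotation': array([-2.93900184,  0.00359324, -1.53255303])}
```

View pics/scene0.png

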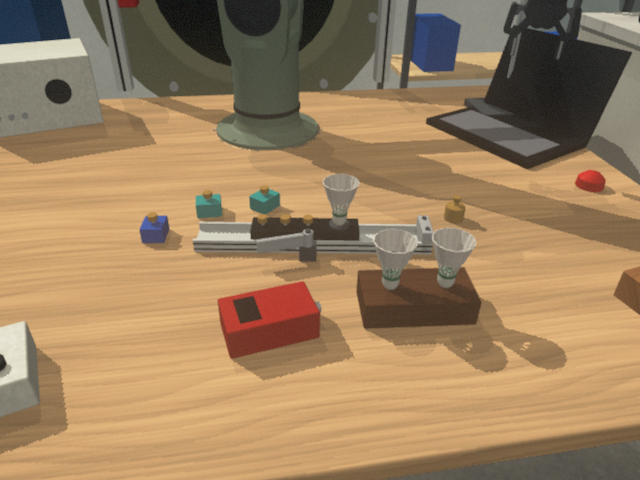

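View pics/top0.png

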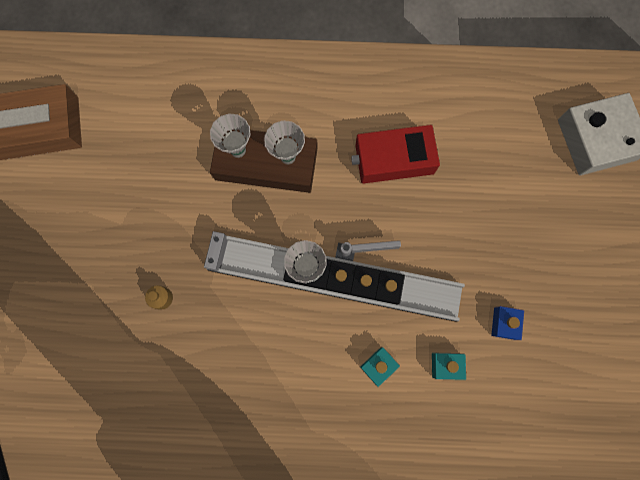

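The top view shows the rail running from the stop at (215,250) to the open end at (461,301). Lead with the shuttlecock is at (305,262), and the riders with brass heads are at (341,276), (366,281) and (391,286). The catch hub is at (346,249), with the tip at (400,244). Candidates for rider2 and rider3 are the black blocks in the row, at (366,281) and (391,286), the turquoise ones at (381,367) and (450,366), and the blue one at (508,322). Only the black ones sit in the channel behind the shuttlecock, so I take those and confirm them in a crop.

```bash
cat > h.py <<'E'
import numpy as np, cv2
from scipy.spatial.transform import Rotation as R
def ray(c,px):
    f=240/np.tan(np.radians(c["fovy"]/2)); px=np.atleast_2d(px).astype(float)
    d=np.c_[(px-[c["cx"],c["cy"]])/f,np.ones(len(px))]
    return np.array(c["xyz"]),R.from_euler("xyz",c["rotation"]).apply(d)
def plane(c,px,z):
    o,d=ray(c,px); return o+d*((z-o[2])/d[:,2])[:,None]
def proj(c,P):
    f=240/np.tan(np.radians(c["fovy"]/2))
    q=R.from_euler("xyz",c["rotation"]).inv().apply(np.atleast_2d(P)-c["xyz"])
    return q[:,:2]/q[:,2:]*f+[c["cx"],c["cy"]]
E
python3 - <<'E'
from h import *; from workcell import *
im=cv2.imread("pics/top0.png"); c=get_calibration("top")
cv2.imwrite("pics/crop.png",cv2.resize(im[215:335,195:355+0+160-35],None,fx=2.8,fy=2.8,interpolation=cv2.INTER_CUBIC))
hsv=cv2.cvtColor(im,cv2.COLOR_BGR2HSV)
# brass heads within black
b=cv2.inRange(hsv,(8,110,110),(25,255,255))
blk=(hsv[:,:,2]<60).astype(np.uint8)*255
roi=np.zeros_like(blk); roi[225:330,200:470]=255
n,l,s,ce=cv2.connectedComponentsWithStats(blk&roi)
for i in range(1,n):
    if s[i,4]>40: print("black",s[i],ce[i])
for p in [(341,276),(366,281),(391,286)]: print(plane(c,p,.056))
print("rail",plane(c,[(209,232),(205,268),(463,284),(459,320)],.024))
print("hub,tip",plane(c,[(346,249),(400,244)],.052))
print("shut,blue",plane(c,[(305,262)],.12),plane(c,[(508,322)],.03),"sensor",plane(c,[(357,183),(439,172)],.0))
E
```

```text
black [335 243  19  18 117] [343.01709402 253.57264957]
black [ 283  259  122   46 2334] [356.94772922 281.66409597]
[[0.55398614 0.02703668 0.056     ]]
[[ 0.54756292 -0.01255814  0.056     ]]
[[ 0.54116686 -0.05198555  0.056     ]]
rail [[ 0.62356228  0.24888378  0.024     ]
 [ 0.56282953  0.25046385  0.024     ]
 [ 0.55245654 -0.17338039  0.024     ]
 [ 0.49401682 -0.16602515  0.024     ]]
hub,tip [[ 0.59827301  0.02029185  0.052     ]
 [ 0.60968189 -0.06609662  0.052     ]]
shut,blue [[0.56442812 0.08194379 0.12      ]] [[ 0.49352512 -0.24265435  0.03      ]] sensor [[ 0.72566325  0.00275858  0.        ]
 [ 0.7511562  -0.14067562  0.        ]]
```

View pics/crop.png

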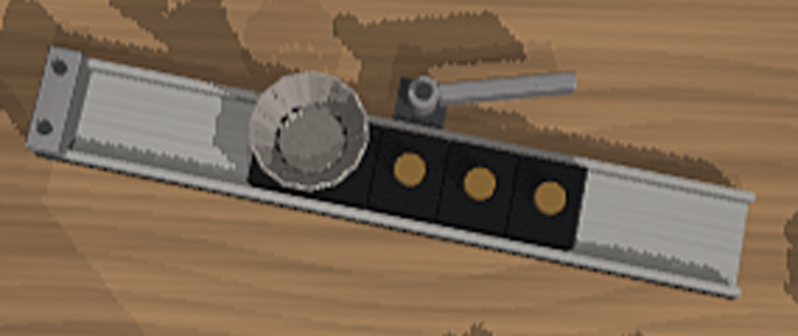

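The crop confirms it: three black blocks with brass heads, touching, sit in the channel behind the shuttlecock block. The bar swings out on the sensor side. Next I fit the rail pose and write the planning helper.

```bash
cat >> h.py <<'E'
from pathlib import Path
def railT(P,inv=False):
    a,ox,oy=np.loadtxt("rail.txt"); M=np.array([[np.cos(a),-np.sin(a)],[np.sin(a),np.cos(a)]])
    P=np.atleast_2d(P)
    return (P-[ox,oy])@M if inv else P@M.T+[ox,oy]
def plan(s,targets):
    """targets: rows (railx,raily,z); tool y along rail x. -> deltas"""
    a=np.loadtxt("rail.txt")[0]; Rg=R.from_euler("xyz",[np.pi,0,np.pi/2+a])
    R0=R.from_euler("xyz",s["tool_rot"])
    rv=(R0.inv()*Rg).as_rotvec()/np.radians(120)
    for t in targets:
        w=np.r_[railT(t[:2])[0],t[2]]
        print(np.round(w,3),np.round(R0.inv().apply(w-s["position"])/.5,4),np.round(rv,4))
E
python3 - <<'E'
from h import *; from workcell import *
from scipy.optimize import least_squares
c=get_calibration("top")
cr=lambda x,y:(195+x/2.8,215+y/2.8)
rows=[(cr(753,199),.024,30.5,-210),(cr(738,296),.024,-30.5,-210),(cr(50,47),.045,30.5,210),(cr(28,147),.045,-30.5,210),
 (cr(87,62),.045,30.5,190),(cr(62,152),.045,-30.5,190)]
W=np.array([plane(c,p,z)[0,:2] for p,z,_,_ in rows]); L=np.array([r[2:] for r in rows])/1000.
def f(v): 
    M=np.array([[np.cos(v[0]),-np.sin(v[0])],[np.sin(v[0]),np.cos(v[0])]]); return (L@M.T+v[1:]-W).ravel()
v=least_squares(f,[-.16,.556,.037]).x; np.savetxt("rail.txt",v)
print(v,np.round(f(v).reshape(-1,2)*1000,1))
q=lambda p,z:np.round(railT(plane(c,p,z)[:,:2],True)*1000,1)
print("heads",q([cr(409,170),cr(480,184),cr(550,198)],.056))
print("hub,tip",q([cr(423,92),cr(575,83)],.052),"rear",q([cr(586,167),cr(574,249)],.040))
s=observe()
plan(s,[(0,-.150,.231),(0,-.150,.1),(0,-.150,.02)])
E
```

```text
[-0.16512129  0.55511649  0.03489485] [[ 1.6 -2.4]
 [-2.3 -1.9]
 [-0.1 -0.6]
 [-1.3  1.5]
 [ 4.7  1.9]
 [-2.4  1.6]]
heads [[  0.6  -8. ]
 [  0.9 -48.6]
 [  1.1 -88.6]]
hub,tip [[ 46.8  -7.1]
 [ 69.5 -91.4]] rear [[  24.9 -107.3]
 [ -22.6 -108.7]]
[ 0.53  -0.113  0.231] [-1.0555e+00 -9.9910e-01  6.0000e-04] [-4.000e-04  3.000e-04  6.174e-01]
[ 0.53  -0.113  0.1  ] [-1.0555 -0.9989  0.2626] [-4.000e-04  3.000e-04  6.174e-01]
[ 0.53  -0.113  0.02 ] [-1.0554 -0.9987  0.4226] [-4.000e-04  3.000e-04  6.174e-01]
```

Emit:
play_rows(
  deltas=[
    [-0.06,-0.06,0,0,0,0.035,1],
    [-0.13,-0.12,0,0,0,0.07,1],
    [-0.2,-0.19,0,0,0,0.11,1],
    [-0.27,-0.26,0,0,0,0.15,1],
    [-0.34,-0.32,0,0,0,0.2,1],
    [-0.41,-0.39,0,0,0,0.24,1],
    [-0.48,-0.45,0,0,0,0.28,1],
    [-0.55,-0.52,0,0,0,0.33,1],
    [-0.62,-0.58,0,0,0,0.37,1],
    [-0.68,-0.64,0,0,0,0.4,1],
  ],
  newtons=40,
)

```text
clock: 1.1
position: [0.4384, 0.1278, 0.2314]
tool_rot: [3.141, 0.0, 1.857]
force: [1.5, 0.4, 0.0]
grip_width: -0.0003
finger_force: 0.0
```

Run:
```python
from h import *; from workcell import *
s=observe(); print(s["clock"],s["position"],s["tool_rot"],s["grip_width"])
plan(s,[(0,-.150,.231),(0,-.150,.1),(0,-.150,.02)])
```

```text
1.1 [0.43839977 0.12777448 0.23137785] [3.14137209e+00 7.49350081e-05 1.85707664e+00] -0.0002775803372841429
[ 0.53  -0.113  0.231] [-0.5141  0.0406  0.0008] [1.000e-04 0.000e+00 2.155e-01]
[ 0.53  -0.113  0.1  ] [-0.514   0.0406  0.2628] [1.000e-04 0.000e+00 2.155e-01]
[ 0.53  -0.113  0.02 ] [-0.514   0.0405  0.4228] [1.000e-04 0.000e+00 2.155e-01]
```

Emit:
play_rows(
  deltas=[
    [-0.08,0.007,0,0,0,0.035,1],
    [-0.17,0.014,0,0,0,0.07,1],
    [-0.26,0.021,0,0,0,0.11,1],
    [-0.35,0.028,0,0,0,0.15,1],
    [-0.44,0.035,0.04,0,0,0.19,1],
    [-0.514,0.04,0.1,0,0,0.2155,1],
    [-0.514,0.04,0.18,0,0,0.2155,1],
    [-0.514,0.04,0.26,0,0,0.2155,1],
    [-0.514,0.04,0.3,0,0,0.2155,1],
    [-0.514,0.04,0.3,0,0,0.2155,1],
  ],
)

```text
clock: 2.1
position: [0.5289, -0.1106, 0.0788]
tool_rot: [-3.137, 0.0, 1.409]
force: [0.6, 0.3, 1.1]
grip_width: 0.0003
finger_force: 0.0
```

Run:
```python
from h import *; from workcell import *
s=observe(); print(s["clock"],s["position"],s["tool_rot"],s["force"])
print(railT(s["position"][:2],True))
plan(s,[(0,-.150,.02)])
cs=get_calibration("scene"); a=grab_frame("scene")[:,:,::-1]
cw=get_calibration("wrist"); b=grab_frame("wrist")[:,:,::-1]; print(cw)
o=np.hstack([cv2.resize(a[150:300,130:450],(800,375))]); 
cv2.imwrite("pics/w1.png",b); cv2.imwrite("pics/s1.png",o)
```

```text
2.1 [ 0.52890409 -0.11055102  0.07878459] [-3.13686639e+00  4.99608468e-04  1.40943535e+00] [0.60113593 0.26886701 1.07501562]
[[-0.00194865 -0.14777616]]
[ 0.53  -0.113  0.02 ] [-0.0044  0.0044  0.1176] [-0.0023  0.0002  0.0018]
{'fovy': 70.37798625547963, 'cx': 315.89806691745144, 'cy': 241.40007643270087, 'xyz': array([ 0.54216852, -0.03769861,  0.22285009]), 'rotation': array([ 2.8459024 ,  0.0031366 , -0.16163153])}
```

View pics/w1.png

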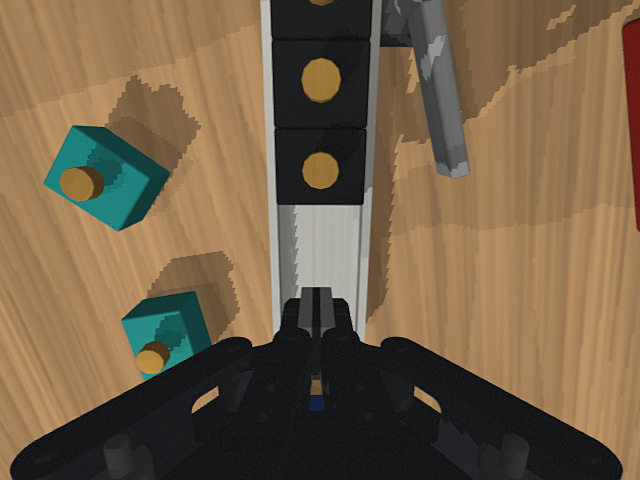

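The wrist view shows the tips at (317,300), centred in the channel, and the last block's rear edge at row 204. The catch tip is at (453,172), clear of the channel. Now I descend and push.

Emit:
play_rows(
  deltas=[
    [-0.004,0.004,0.05,-0.002,0,0.002,1],
    [-0.004,0.004,0.09,-0.002,0,0.002,1],
    [-0.004,0.004,0.116,-0.002,0,0.002,1],
    [-0.004,0.004,0.116,-0.002,0,0.002,1],
  ],
)

```text
clock: 2.6
position: [0.5322, -0.1128, 0.0231]
tool_rot: [3.138, -0.0, 1.406]
force: [-0.4, 0.4, 0.4]
grip_width: -0.0002
finger_force: 0.0
```

Run:
```python
from h import *; from workcell import *
s=observe(); print(s["clock"],s["position"],s["tool_rot"],s["force"])
print(railT(s["position"][:2],True))
plan(s,[(0,-.119,.02),(0,-.05,.02),(0,-.011,.02)])
```

```text
2.6 [ 0.53215549 -0.11284095  0.02314434] [ 3.13797605e+00 -3.83824325e-05  1.40563893e+00] [-0.36665607  0.43469429  0.43833765]
[[ 0.00163493 -0.1495005 ]]
[ 0.536 -0.082  0.02 ] [ 0.061  -0.0033  0.0063] [ 0.0017 -0.     -0.    ]
[ 0.547 -0.014  0.02 ] [ 0.199  -0.0033  0.0063] [ 0.0017 -0.     -0.    ]
[0.553 0.024 0.02 ] [ 0.277  -0.0033  0.0063] [ 0.0017 -0.     -0.    ]
```

Emit:
play_rows(
  deltas=[
    [0.015,-0.003,0.003,0,0,0,1],
    [0.03,-0.003,0.003,0,0,0,1],
    [0.04,-0.003,0.003,0,0,0,1],
    [0.048,-0.003,0.003,0,0,0,1],
    [0.054,-0.003,0.003,0,0,0,1],
    [0.06,-0.003,0.003,0,0,0,1],
    [0.066,-0.003,0.003,0,0,0,1],
    [0.072,-0.003,0.003,0,0,0,1],
    [0.078,-0.003,0.003,0,0,0,1],
    [0.084,-0.003,0.003,0,0,0,1],
  ],
)

```text
clock: 3.6
position: [0.5377, -0.0713, 0.0219]
tool_rot: [3.137, 0.0, 1.405]
force: [0.0, -3.4, 2.2]
grip_width: 0.0001
finger_force: 1.7
```

Emit:
play_rows(
  deltas=[
    [0.006,0,0,0,0,0,1],
    [0.014,0,0,0,0,0,1],
    [0.022,0,0,0,0,0,1],
    [0.03,0,0,0,0,0,1],
    [0.038,0,0,0,0,0,1],
    [0.046,0,0,0,0,0,1],
    [0.054,0,0,0,0,0,1],
    [0.062,0,0,0,0,0,1],
    [0.07,0,0,0,0,0,1],
    [0.078,0,0,0,0,0,1],
  ],
)

```text
clock: 4.6
position: [0.5441, -0.0325, 0.0218]
tool_rot: [3.138, 0.0, 1.405]
force: [-0.9, -3.1, 3.8]
grip_width: -0.0
finger_force: 1.7
```

Run:
```python
from h import *; from workcell import *
s=observe(); print(s["clock"],s["position"],s["tool_rot"],s["force"])
print(railT(s["position"][:2],True))
plan(s,[(0,-.02,.02),(0,-.011,.02)])
cv2.imwrite("pics/w2.png",grab_frame("wrist")[:,:,::-1])
```

```text
4.6 [ 0.544111   -0.03249115  0.02176857] [3.13750740e+00 5.69050425e-05 1.40547544e+00] [-0.90075611 -3.09712895  3.83200817]
[[ 0.00022057 -0.06827844]]
[0.552 0.015 0.02 ] [ 0.0966 -0.0005  0.0035] [ 0.002   0.     -0.0001]
[0.553 0.024 0.02 ] [ 0.1146 -0.0005  0.0035] [ 0.002   0.     -0.0001]
```

View pics/w2.png

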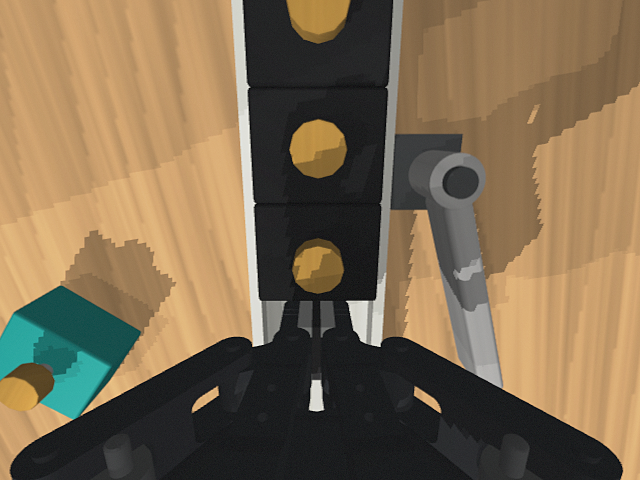

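Row intact, with no gaps at rows 87, 203 and 300, and about 3 N of push. I continue, slowing near the stop.

Emit:
play_rows(
  deltas=[
    [0.006,0,0.002,0,0,0,1],
    [0.014,0,0.002,0,0,0,1],
    [0.023,0,0.002,0,0,0,1],
    [0.032,0,0.002,0,0,0,1],
    [0.041,0,0.002,0,0,0,1],
    [0.05,0,0.002,0,0,0,1],
    [0.059,0,0.002,0,0,0,1],
    [0.068,0,0.002,0,0,0,1],
    [0.076,0,0.002,0,0,0,1],
    [0.084,0,0.002,0,0,0,1],
  ],
)

```text
clock: 5.65
position: [0.5511, 0.009, 0.0208]
tool_rot: [3.137, -0.0, 1.405]
force: [-0.8, -1.5, -0.8]
grip_width: -0.0001
finger_force: 0.9
```

Emit:
play_rows(
  deltas=[
    [0.004,0,0,0,0,0,1],
    [0.008,0,0,0,0,0,1],
    [0.012,0,0,0,0,0,1],
    [0.016,0,0,0,0,0,1],
    [0.02,0,0,0,0,0,1],
    [0.023,0,0,0,0,0,1],
    [0.026,0,0,0,0,0,1],
    [0.026,0,0,0,0,0,1],
  ],
)

```text
clock: 6.45
position: [0.5532, 0.0218, 0.0208]
tool_rot: [3.137, -0.0, 1.406]
force: [0.3, 0.0, -0.1]
grip_width: -0.0002
finger_force: 0.0
```

Run:
```python
from h import *; from workcell import *
s=observe(); print(s["clock"],s["position"],s["tool_rot"],s["force"])
print(railT(s["position"][:2],True))
plan(s,[(0,-.011,.02)])
```

```text
6.45 [0.55320932 0.02176924 0.02079771] [ 3.13741745e+00 -1.97324105e-04  1.40576231e+00] [ 0.31439263  0.00249521 -0.06817132]
[[ 0.00027625 -0.01326057]]
[0.553 0.024 0.02 ] [ 0.0045 -0.0006  0.0016] [ 0.002  -0.0001  0.    ]
```

Emit:
play_rows(
  deltas=[
    [0.002,0,0,0,0,0,1],
    [0.004,0,0,0,0,0,1],
    [0.006,0,0,0,0,0,1],
    [0.006,0,0,0,0,0,1],
  ],
)

```text
clock: 6.85
position: [0.5537, 0.0246, 0.0208]
tool_rot: [3.137, -0.0, 1.406]
force: [-0.5, -1.5, -1.0]
grip_width: 0.0002
finger_force: 0.5
```

Emit:
play_rows(
  deltas=[
    [0.002,0,0,0,0,0,1],
    [0.004,0,0,0,0,0,1],
    [0.006,0,0,0,0,0,1],
    [0.006,0,0,0,0,0,1],
  ],
)

```text
clock: 7.25
position: [0.5538, 0.0255, 0.0208]
tool_rot: [3.137, 0.002, 1.404]
force: [-2.4, -12.3, 2.2]
grip_width: -0.0001
finger_force: 6.2
```

The force rose to 12 N and motion stopped at the expected place, so the row is home. I back off, lift, and check.

Emit:
play_rows(
  deltas=[
    [-0.006,0,0,0,0,0,1],
    [-0.02,0,0,0,0,0,1],
    [-0.05,0,0,0,0,0,1],
    [-0.08,0,-0.03,0,0,0,1],
    [-0.1,0,-0.1,0,0,0,1],
    [-0.1,0,-0.18,0,0,0,1],
    [-0.1,0,-0.24,0,0,0,1],
    [-0.1,0,-0.24,0,0,0,1],
  ],
)

```text
clock: 8.05
position: [0.5469, -0.0235, 0.1455]
tool_rot: [3.132, -0.002, 1.404]
force: [0.3, 0.5, 0.6]
grip_width: 0.0001
finger_force: 0.0
```

Run:
```python
from h import *; from workcell import *
s=observe(); print(s["clock"],s["position"],s["tool_rot"],s["force"])
print(railT(s["position"][:2],True))
plan(s,[(.100,-.065,.13),(.100,-.065,.034)])
t=grab_frame("top")[:,:,::-1]; w=grab_frame("wrist")[:,:,::-1]
cv2.imwrite("pics/t3.png",np.vstack([cv2.resize(t[215:335,195:475],(700,300),interpolation=cv2.INTER_CUBIC),cv2.resize(w[:272],(700,298))]))
```

```text
8.05 [ 0.54694657 -0.02350371  0.14546735] [ 3.13157083e+00 -1.67006468e-03  1.40374998e+00] [0.33474    0.46636948 0.63634542]
[[ 0.00154029 -0.05894715]]
[ 0.643 -0.046  0.13 ] [-0.0118  0.1966  0.0329] [ 0.0048 -0.0008 -0.0009]
[ 0.643 -0.046  0.034] [-0.0121  0.1947  0.2249] [ 0.0048 -0.0008 -0.0009]
```

View pics/t3.png

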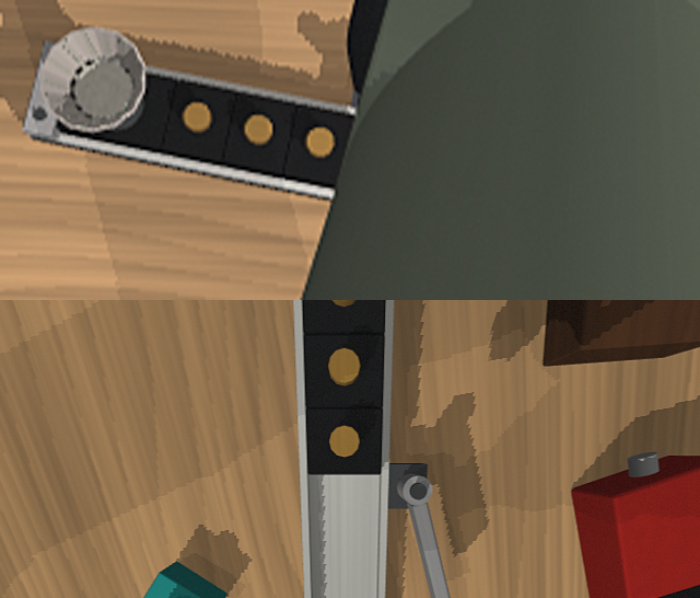

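The row has no gaps, and the rider heads at (198,117), (258,129) and (320,142) are evenly spaced up to the stop. The catch bar is unmoved. Next I go to the bar's outer side.

Emit:
play_rows(
  deltas=[
    [-0.003,0.06,0,0.005,0,0,1],
    [-0.006,0.12,0,0.005,0,0,1],
    [-0.012,0.195,0.02,0.005,0,0,1],
    [-0.012,0.195,0.06,0.005,0,0,1],
    [-0.012,0.195,0.13,0.005,0,0,1],
    [-0.012,0.195,0.19,0.005,0,0,1],
    [-0.012,0.195,0.225,0.005,0,0,1],
    [-0.012,0.195,0.225,0.005,0,0,1],
  ],
)

```text
clock: 8.95
position: [0.6393, -0.0444, 0.0263]
tool_rot: [-3.131, 0.001, 1.405]
force: [-0.6, -0.1, 1.0]
grip_width: 0.0
finger_force: 0.0
```

Run:
```python
from h import *; from workcell import *
s=observe(); print(s["clock"],s["position"],s["tool_rot"],s["force"])
print(railT(s["position"][:2],True))
T=[]
for a in np.arange(.45,2.41,.15).tolist()+[2.4,2.44]:
    t=5.54-a; u=np.array([np.cos(t),np.sin(t)]); n=np.array([u[1],-u[0]])
    h=.0145*abs(n[0])+.011*abs(n[1])
    p=np.array([.045,-.009])+.062*u-(.005+h)*n; T.append((*p,.034)); print(round(a,2),end=" ")
print(); plan(s,T)
```

```text
8.95 [ 0.63934454 -0.04442679  0.02626162] [-3.13109240e+00  8.88894334e-04  1.40489218e+00] [-0.60750974 -0.1310756   1.02404175]
[[ 0.09612068 -0.06439801]]
0.45 0.6 0.75 0.9 1.05 1.2 1.35 1.5 1.65 1.8 1.95 2.1 2.25 2.4 2.4 2.44 
[ 0.633 -0.037  0.034] [ 0.0121 -0.0148 -0.0153] [-0.005   0.0004 -0.0004]
[ 0.623 -0.042  0.034] [-0.0003 -0.0323 -0.0151] [-0.005   0.0004 -0.0004]
[ 0.613 -0.045  0.034] [-0.0097 -0.0523 -0.0149] [-0.005   0.0004 -0.0004]
[ 0.603 -0.046  0.034] [-0.0159 -0.0709 -0.0147] [-0.005   0.0004 -0.0004]
[ 0.595 -0.047  0.034] [-0.0197 -0.0877 -0.0145] [-0.005   0.0004 -0.0004]
[ 0.586 -0.046  0.034] [-0.0212 -0.1056 -0.0144] [-0.005   0.0004 -0.0004]
[ 0.576 -0.044  0.034] [-0.0198 -0.1243 -0.0142] [-0.005   0.0004 -0.0004]
[ 0.567 -0.04   0.034] [-0.0152 -0.1433 -0.014 ] [-0.005   0.0004 -0.0004]
[ 0.559 -0.035  0.034] [-0.0073 -0.1621 -0.0138] [-0.005   0.0004 -0.0004]
[ 0.551 -0.028  0.034] [ 0.004  -0.1798 -0.0136] [-0.005   0.0004 -0.0004]
[ 0.544 -0.019  0.034] [ 0.0187 -0.1958 -0.0134] [-0.005   0.0004 -0.0004]
[ 0.539 -0.009  0.034] [ 0.0364 -0.2093 -0.0133] [-0.005   0.0004 -0.0004]
[0.536 0.002 0.034] [ 0.0566 -0.2197 -0.0132] [-0.005   0.0004 -0.0004]
[0.534 0.013 0.034] [ 0.0788 -0.2265 -0.0132] [-0.005   0.0004 -0.0004]
[0.534 0.013 0.034] [ 0.0788 -0.2265 -0.0132] [-0.005   0.0004 -0.0004]
[0.534 0.015 0.034] [ 0.0826 -0.2277 -0.0132] [-0.005   0.0004 -0.0004]
```

Emit:
play_rows(
  deltas=[
    [0,0,-0.02,-0.005,0,0,1],
    [0,-0.02,-0.02,-0.005,0,0,1],
    [-0.002,-0.034,-0.02,-0.005,0,0,1],
    [-0.006,-0.043,-0.02,-0.005,0,0,1],
    [-0.01,-0.053,-0.02,-0.005,0,0,1],
    [-0.013,-0.062,-0.02,-0.005,0,0,1],
    [-0.016,-0.071,-0.02,-0.005,0,0,1],
    [-0.018,-0.08,-0.02,-0.005,0,0,1],
    [-0.02,-0.088,-0.02,-0.005,0,0,1],
    [-0.021,-0.097,-0.02,-0.005,0,0,1],
  ],
)

```text
clock: 9.95
position: [0.5913, -0.0464, 0.039]
tool_rot: [3.137, 0.0, 1.405]
force: [1.0, -0.3, 0.9]
grip_width: -0.0001
finger_force: 0.3
```

Run:
```python
from h import *; from workcell import *
s=observe(); print(s["clock"],s["position"],s["tool_rot"],s["force"])
print(railT(s["position"][:2],True))
T=[]
for a in np.arange(1.05,2.41,.15).tolist()+[2.44]:
    t=5.54-a; u=np.array([np.cos(t),np.sin(t)]); n=np.array([u[1],-u[0]])
    h=.0145*abs(n[0])+.011*abs(n[1])
    p=np.array([.045,-.009])+.062*u-(.005+h)*n; T.append((*p,.035))
plan(s,T)
w=grab_frame("wrist")[:,:,::-1]; cv2.imwrite("pics/w4.png",w)
```

```text
9.95 [ 0.59129936 -0.04638153  0.03899212] [3.13729755e+00 7.88088697e-05 1.40543973e+00] [ 1.01927855 -0.34401411  0.91130099]
[[ 0.04905028 -0.07422344]]
[ 0.595 -0.047  0.035] [-0.      0.0066  0.008 ] [ 0.0021  0.     -0.0001]
[ 0.586 -0.046  0.035] [-0.0014 -0.0113  0.0079] [ 0.0021  0.     -0.0001]
[ 0.576 -0.044  0.035] [-0.     -0.03    0.0079] [ 0.0021  0.     -0.0001]
[ 0.567 -0.04   0.035] [ 0.0045 -0.0491  0.0078] [ 0.0021  0.     -0.0001]
[ 0.559 -0.035  0.035] [ 0.0125 -0.0678  0.0077] [ 0.0021  0.     -0.0001]
[ 0.551 -0.028  0.035] [ 0.0238 -0.0855  0.0076] [ 0.0021  0.     -0.0001]
[ 0.544 -0.019  0.035] [ 0.0385 -0.1015  0.0075] [ 0.0021  0.     -0.0001]
[ 0.539 -0.009  0.035] [ 0.0562 -0.115   0.0075] [ 0.0021  0.     -0.0001]
[0.536 0.002 0.035] [ 0.0764 -0.1255  0.0074] [ 0.0021  0.     -0.0001]
[0.534 0.013 0.035] [ 0.0986 -0.1322  0.0074] [ 0.0021  0.     -0.0001]
[0.534 0.015 0.035] [ 0.1024 -0.1334  0.0074] [ 0.0021  0.     -0.0001]
```

View pics/w4.png

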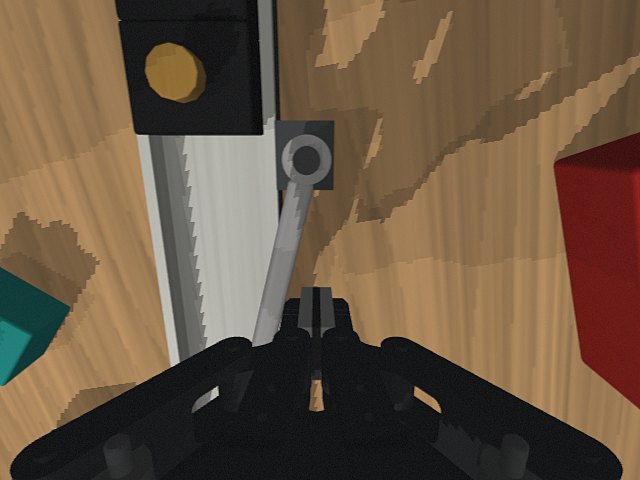

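The bar, from the hub at (305,158) to (265,345), is being pushed over the lip by the fingers on its +x side. The row is untouched, so I continue the arc.

Emit:
play_rows(
  deltas=[
    [-0.001,-0.011,0.004,0,0,0,1],
    [0,-0.02,0.004,0,0,0,1],
    [0,-0.03,0.004,0,0,0,1],
    [0.002,-0.04,0.004,0,0,0,1],
    [0.005,-0.049,0.004,0,0,0,1],
    [0.009,-0.058,0.004,0,0,0,1],
    [0.013,-0.068,0.004,0,0,0,1],
    [0.018,-0.077,0.004,0,0,0,1],
    [0.024,-0.086,0.004,0,0,0,1],
    [0.031,-0.094,0.004,0,0,0,1],
  ],
)

```text
clock: 11.0
position: [0.5475, -0.023, 0.0368]
tool_rot: [3.137, 0.0, 1.405]
force: [0.3, 0.3, 0.4]
grip_width: 0.0002
finger_force: 0.2
```

Run:
```python
from h import *; from workcell import *
s=observe(); print(s["clock"],s["position"],s["tool_rot"],s["force"])
print(railT(s["position"][:2],True))
T=[]
for a in np.arange(1.8,2.41,.15).tolist()+[2.44]:
    t=5.54-a; u=np.array([np.cos(t),np.sin(t)]); n=np.array([u[1],-u[0]])
    h=.0145*abs(n[0])+.011*abs(n[1])
    p=np.array([.045,-.009])+.062*u-(.005+h)*n; T.append((*p,.036))
plan(s,T)
```

```text
11.0 [ 0.54745411 -0.0229722   0.03684145] [3.13738078e+00 2.01055040e-05 1.40544360e+00] [0.28676231 0.31995815 0.39418638]
[[ 0.00195356 -0.05833945]]
[ 0.551 -0.028  0.036] [-0.008   0.0087  0.0017] [ 0.002   0.     -0.0001]
[ 0.544 -0.019  0.036] [ 0.0067 -0.0073  0.0017] [ 0.002   0.     -0.0001]
[ 0.539 -0.009  0.036] [ 0.0244 -0.0208  0.0016] [ 0.002   0.     -0.0001]
[0.536 0.002 0.036] [ 0.0447 -0.0312  0.0016] [ 0.002   0.     -0.0001]
[0.534 0.013 0.036] [ 0.0668 -0.038   0.0015] [ 0.002   0.     -0.0001]
[0.534 0.015 0.036] [ 0.0707 -0.0392  0.0015] [ 0.002   0.     -0.0001]
```

Emit:
play_rows(
  deltas=[
    [0.007,-0.007,0,0,0,0,1],
    [0.015,-0.015,0,0,0,0,1],
    [0.024,-0.021,0,0,0,0,1],
    [0.034,-0.026,0,0,0,0,1],
    [0.044,-0.031,0,0,0,0,1],
    [0.052,-0.034,0,0,0,0,1],
    [0.058,-0.036,0,0,0,0,1],
    [0.063,-0.038,0,0,0,0,1],
    [0.066,-0.038,0,0,0,0,1],
    [0.066,-0.038,0,0,0,0,1],
  ],
)

```text
clock: 12.0
position: [0.5345, 0.0126, 0.0367]
tool_rot: [3.137, -0.0, 1.406]
force: [-0.3, 0.5, 0.1]
grip_width: -0.0001
finger_force: 0.0
```

Emit:
play_rows(
  deltas=[
    [0.002,0,0,0,0,0,1],
    [0.004,0,0,0,0,0,1],
    [0.004,0,0,0,0,0,1],
  ],
)

```text
clock: 12.3
position: [0.5348, 0.0143, 0.0367]
tool_rot: [3.137, 0.0, 1.405]
force: [-0.6, -0.1, 0.4]
grip_width: 0.0
finger_force: 0.0
```

Emit:
play_rows(
  deltas=[
    [0.002,0,0,0,0,0,1],
    [0.004,0,0,0,0,0,1],
    [0.006,0,0,0,0,0,1],
    [0.006,0,0,0,0,0,1],
  ],
)

```text
clock: 12.7
position: [0.5348, 0.0147, 0.0367]
tool_rot: [3.137, 0.003, 1.403]
force: [-3.2, -15.5, 1.7]
grip_width: 0.0001
finger_force: 7.9
```

The bar is at its end stop, with a firm 15 N. I back off, rise, and clear the view.

Emit:
play_rows(
  deltas=[
    [-0.01,0,0,0,0,0,1],
    [-0.04,0,0,0,0,0,1],
    [-0.08,0,-0.02,0,0,0,1],
    [-0.1,0,-0.08,0,0,0,1],
    [-0.12,0,-0.16,0,0,0,1],
    [-0.16,0,-0.24,0,0,0,1],
    [-0.22,0,-0.32,0,0,0,1],
    [-0.3,0,-0.36,0,0,0,1],
    [-0.38,0,-0.36,0,0,0,1],
    [-0.46,0,-0.36,0,0,0,1],
  ],
)

```text
clock: 13.7
position: [0.4962, -0.2115, 0.2176]
tool_rot: [3.136, -0.0, 1.406]
force: [0.5, -0.5, -0.9]
grip_width: -0.0002
finger_force: 0.0
```

Emit:
play_rows(
  deltas=[
    [-0.05,0,0,0,0,0,1],
    [-0.08,0,0,0,0,0,1],
    [-0.08,0,0,0,0,0,1],
  ],
)

```text
clock: 14.0
position: [0.4892, -0.2509, 0.2167]
tool_rot: [3.137, 0.0, 1.403]
force: [-0.9, -0.1, -0.1]
grip_width: 0.0002
finger_force: 0.0
```

Run:
```python
from h import *; from workcell import *
s=observe(); print(s["clock"],s["position"],s["force"])
t=grab_frame("top")[:,:,::-1]; a=grab_frame("scene")[:,:,::-1]
cv2.imwrite("pics/t5.png",np.vstack([cv2.resize(t[215:335,195:475],(700,300),interpolation=cv2.INTER_CUBIC),cv2.resize(a[150:285,150:465],(700,300),interpolation=cv2.INTER_CUBIC)]))
```

```text
14.0 [ 0.48923827 -0.25086749  0.21673915] [-0.89102187 -0.14163601 -0.06280007]
```

View pics/t5.png

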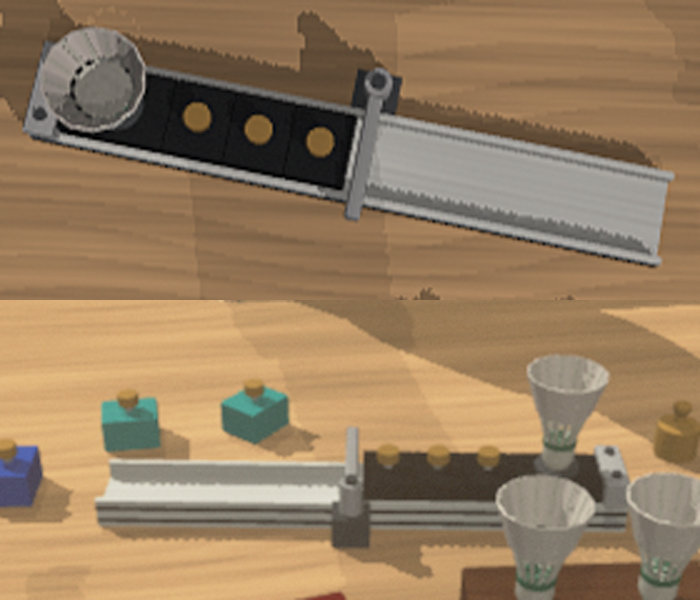

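The row is home against the stop without gaps. The catch lies square across the rail, from the hub at (377,82) to the tip at (353,215), just behind the last block. The arm is clear.

```bash
python3 -c "
from workcell import *
print(job_done())"
```

```text
the job is handed in; nothing more can be done
None
```

I pushed the row home against the end stop with no gaps, swung the catch fully across behind the last block, and handed the job in at about 14 s with the arm clear of everything.

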